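# Clamp a spruce block in the sprung hold-down press

## Robot

A 6-joint arm with a two-finger parallel gripper is mounted at the origin on the work surface; the furniture and walls round the work are solid. World frame = base frame: x ahead of the robot, y to its left, z up, the work surface at z = 0. Lengths are in mm, angles in rad, forces in N, time in s.
With the tool pointing down it reaches from about 275 to 750 mm from the base axis. Payload 10.2 kg.
Tool frame: the origin (TCP) lies midway between the tips of the shut fingers; the grasp point (between the pads) lies 19 mm behind it; z points along the fingers, y is the line along which they close (so a half turn about z gives the same grasp; the last joint's range is limited). The gripper opens to 85 mm and grips with 20 to 120 N. Pads are 22 mm wide; open, the fingers measure 114 mm over their backs; the gripper's body (76 mm by 85 mm) begins 54 mm behind the grasp point. The pads swing forward as they close: fully open they stand 13 mm farther back than shut.
Start: joints at [-1.363, 0.313, 1.498, -0, 1.331, -0.223], TCP at [219.227, -477.044, 231.294] pointing down, gripper open.
Joint ranges: [-2.94, 2.94], [-0.97, 2.17], [0.19, 2.56], [-1.23, 4.37], [0.02, 3.11], [-2.88, 2.88]. Speed limits (rad/s): [2.39, 2.39, 3.01, 3.14, 3.14, 3.14].

## Interface

Orientations are given as a unit quaternion [w, x, y, z].
In Python, from rig import ctrl gives the robot as it stands.
- The arm moves only by the tool send_rows, never from a script. Its argument "targets" is a list of rows, each a list of 7 numbers: the closure, from -1 (fully open) to 1 (shut), so that 0 is half open, then the shift along the tool's x, y, z in m, then the turn, a rotation vector about the tool's x, y, z in rad. In form: [[claw, dx, dy, dz, ax, ay, az], ...]. A call has exactly 10 rows; each row shifts and turns the commanded pose from where the row before left it, along the tool's axes as they then stand; what a row does not reach is not made up. A row lasts 1/8 s, in which the tool goes at most 62.5 mm and 10.7 degrees, less where a joint would pass 70% of its speed; a pose out of reach is approached as far as the arm can. A call with a gripper value outside its range is refused whole. The fingers move at their own pace and stop on an object; "squeeze" is the grip in N (left out, the last holds). Time passes only in rows, so rows that do not move let the fingers close, or fill a call up. It gives the time, the measured TCP pose, the force, the opening and the grip force at its end, in the units of the state.
- ctrl.sense(): the state, without advancing time (a new reading comes with each control period).
- ctrl.capture(name): name is "scene" or "top" or "wrist"; returns a dict with "img" (480x640x3 uint8, red, green, blue), "camera_matrix" (3x3 intrinsics, pixels), "R" (3x3) and "t" (3): a world point X has camera coordinates R X + t. Camera axes: x right, y down, z forward; pixel columns grow to the right and rows downward; lengths in mm; the calibration is good to about 2 mm. A picture is of the moment at which its call begins. There is no depth.
- ctrl.finish_job(): hands the job in; it is judged then, once.
Trained networks look in a picture, given as the dict that the camera call returned (one of the last four; its "shot" number tells which), for a name from the list of things; names that differ only in an ending like _2 or _b are one class to them, and where a whole thing is asked for, a point or a joint stands for the part that bears it (a point fixed in the world has none). Each returns a list of dicts, best first, with "score" (0 to 1); they miss things now and then, are a little off and sometimes report something else, mostly with a low value. They report only what shows in the picture. A call takes as long as a camera call.
- ctrl.boxes_of(query, picture): "extent" ([left, top, width, height] in pixels, round what is visible of it).
- ctrl.landmark_of(query, picture): "point" ([column, row] in pixels: a listed point, or the origin of a listed thing).
The state is a dict: "time_s": time; "joints": joint angles; "dq": joint speeds; "tau": joint torques, N m; "eef_pos": TCP position; "ee_rot": TCP orientation; "force": force on the tool from outside, world axes, zero at the start; "wrist_torque": the same for the moment, N m; "grip_width": opening from 0.0 (shut) to 1.0 (fully open); "grip_force": force on a finger pad.
Only numpy, scipy, OpenCV 4.12 (cv2) and the standard library are available. Lean on these libraries where they do the work, as an engineer would, in place of code of your own. Each camera call takes 0.05 s, during which the arm holds its last target. There are 200 camera calls.

## Task

Slide the bare spruce block lengthwise into the mouth of the small screw press, between its fences, until its end is home against the column. Then screw the hexagonal knob down (clockwise from above), letting your grip sink with it, until you feel the sprung foot take hold of the block, and go about a sixteenth of a turn beyond that, so that the foot presses with about 16 N and never more than 23 N. Let go and leave the other things on the bench where they are.

Things in the scene. Friction and masses are not known exactly. Their poses are not given: they have to be found in the camera images.
- spruce_block: rectangular offcut of bare pale spruce, 45 mm (its x) by 130 mm (its y, the long axis) by 26 mm high, about 75 g; origin at the centre of its underside. Both ends are alike.
- press: grey C-shaped hold-down press, fixed. Origin on the bench under the screw's axis; z up; x points from the open mouth into the press. Base plate x -105..+75, y -38..+38 mm, flat top at z 14. Column: front face, the end stop, at x +25. Two fences: inner faces y +-25.5, z 14..25, x -42..+20 mm, with flared lead-ins out to x -61.
- press_home (a point): where the centre of the block's underside lies when it is home: on the base plate, mid between the fences, end against the column; 40 mm from the screw's axis towards the mouth. x axis points into the press.
- press_arm (a point): top of the press's arm, on the screw's axis, 117 mm over the bench; the arm's underside is at 79 mm. It covers x -19..+65, y +-19 mm of the press. Under it hangs the foot, a disc 24 mm across; at the start its underside is 6 to 21 mm above the top of a block lying in the press: its rod is set by hand, unlike each time, and not measured.
- spindle: screw with knob and sprung foot; origin at the knob's centre. Clockwise from above lowers all by 5 mm per rad; it stays where left. Knob friction about 0.14 N m until the foot meets the block; its preloaded spring then lifts the force within about 0.3 rad to 10 N and the torque by about 0.05 N m; after that 16 N per rad more.
- knob_grip (a point): centre of the dark wooden hexagonal knob, 36 mm across flats, 20 mm high, about 163 mm over the bench at the start. Turns with the knob; a pair of flats faces along its x axis, others at 60 and 120 deg to it. A hub 20 mm across goes 21 mm below this point. Between knob and arm 35 mm are free at the start, over 12 mm at the end.
- sanding_block: the sanding block (a bystander): grey, 42x132x24 mm, with rounded ends; origin at the centre of its underside
- spool_clamp_1: small beech spool clamp with a brass wing nut, a bystander, standing upright, 34 mm across, 86 mm high; origin under its centre
- bridge_blank: maple bridge blank lying flat, a bystander, 36x42x8 mm; origin under its centre
- jar: glass jar, a bystander, 68 mm across, 79 mm high; origin under its centre
- bottle: pale bottle, a bystander, 58 mm across, 150 mm high; origin under its centre
- eraser: eraser in a blue sleeve, a bystander, 24x45x13 mm; origin under its centre
- cork: cork, a bystander, 25 mm across, 25 mm high; origin under its centre

How it is judged (in metres and radians):
On the way, in this order (a step that is already met when the one before it is completed fails the run):
1. the spruce block lies in the press, home against the column, not yet clamped (x of spruce_block in the frame of press between -0.0445 and -0.036 m and y of spruce_block in the frame of press between -0.007 and 0.007 m and z of spruce_block in the frame of press between 0.01 and 0.018 m and angle between the y axis of spruce_block and the x axis of press, either way round below 0.12 rad and angle between spruce_block's own z axis and vertical below 0.06 rad and contact force between spindle and spruce_block below 5 N), for 0.2 s.
2. the foot presses the block with 11 to 22 N (x of spruce_block in the frame of press between -0.0445 and -0.036 m and y of spruce_block in the frame of press between -0.007 and 0.007 m and z of spruce_block in the frame of press between 0.01 and 0.018 m and angle between the y axis of spruce_block and the x axis of press, either way round below 0.12 rad and angle between spruce_block's own z axis and vertical below 0.06 rad and contact force between spindle and spruce_block between 11 and 22 N), for 0.2 s.
At the end, for the whole second after the job is handed in: the spruce block lies flat on the press's base plate between the fences, its end within 4 mm of the column's face, within 7 mm of the middle and 0.12 rad of straight, and the foot presses it with 11 to 22 N; block and knob are released and at rest (all of step 2 and contact force between the fingers and spruce_block below 0.1 N and contact force between the fingers and spindle below 0.1 N and linear speed of spruce_block below 0.01 m/s); the robot touches nothing.
It fails at once if the foot pressed the block with more than 23 N (contact force between spindle and spruce_block above 23 N).
It fails at once if a bystander was moved more than 20 mm (distance of any of sanding_block, spool_clamp_1, bridge_blank, jar, bottle, eraser, cork from where it was at the start of the episode above 0.02 m).
It also fails if it takes over 72 s, if anything falls off the work surface, if the arm or the gripper's body presses on something with over 40 N, if the wrist force passes 120 N, or if a joint passes its speed limit or range.

## Working session

There is one attempt and no reset: what is moved stays moved. The work goes in short steps, Python scripts to look and compute and a tool call to move; the robot and the scene stay as the last step left them, time stands still between calls to the robot, and variables do not carry over. Pictures are saved under pics/ and viewed, at most 10 in all, crops included, and the job is handed in when it is done.

Besides the shell and the picture viewer there is one more tool, called after "Request:" as a command line: name --pt "numbers of a row" for each row, then --argument value for the rest. send_rows: Moves the arm, as the interface text tells. Its arguments: {"type":"object","properties":{"targets":{"type":"array"},"squeeze":{"type":"number"}},"required":["targets"]}

```bash
ls; mkdir -p pics; python3 - <<'E'
from rig import ctrl
import cv2
s=ctrl.sense();print(s)
for n in("scene","top"):
    p=ctrl.capture(n);cv2.imwrite(f"pics/{n}0.png",p["img"][:,:,::-1])
    print(n,p["camera_matrix"],p["R"],p["t"])
    for q in("spruce_block","press_home","press_arm","knob_grip","press","sanding_block","jar","bottle","spool_clamp_1","bridge_blank","eraser","cork"):
        print(q,[(r["point"],r["score"]) for r in ctrl.landmark_of(q,p)[:2]])
E
```

```text
pics
{'time_s': 0.0, 'joints': array([-1.36343441e+00,  3.13458731e-01,  1.49842924e+00, -1.19786431e-06,
        1.33101776e+00, -2.23392485e-01]), 'dq': array([-0.00040513,  0.00028856, -0.00051034,  0.00045238,  0.00026882,
       -0.00057917]), 'tau': array([-1.77071579e-04, -4.12259531e+01, -2.59747392e+01, -1.88810827e-04,
        4.16253039e-03, -2.39682731e-05]), 'eef_pos': array([ 219.15484536, -476.78618665,  230.73356805]), 'ee_rot': array([-6.56521594e-04,  9.76895609e-01,  2.13716021e-01,  4.68059860e-06]), 'force': array([ 0.50278455,  0.0418429 , -0.13071775]), 'wrist_torque': array([ 0.03784287,  0.01450582, -0.01048878]), 'grip_force': 0.0, 'grip_width': 1.0000980198784248}
scene [[455.66095728   0.         316.57326625]
 [  0.         455.66095728 230.70283355]
 [  0.           0.           1.        ]] [[-0.9523342   0.30452063 -0.01807629]
 [ 0.21574292  0.63043553 -0.74565812]
 [-0.21567235 -0.71401556 -0.66608349]] [ 466.55640671   47.2205429  1151.35943742]
spruce_block [([302.7, 305.9], 0.74)]
press_home [([271.1, 244.5], 0.87)]
press_arm [([264.7, 205.8], 0.8
[... 421 characters left out ...]
[  0.           0.           1.        ]] [[-9.29886681e-03 -9.99955454e-01 -1.61883555e-03]
 [-9.95533223e-01  9.40982630e-03 -9.39417771e-02]
 [ 9.39528254e-02  7.38052498e-04 -9.95576377e-01]] [ -97.58705668  464.40785004 1015.66269492]
spruce_block [([272.4, 211.9], 0.66)]
press_home [([359.5, 201.3], 0.68)]
press_arm [([384.5, 199.7], 0.7)]
knob_grip [([387.4, 190.7], 0.62)]
press [([375.7, 209.0], 0.9)]
sanding_block []
jar [([455.8, 195.5], 0.78)]
bottle [([188.1, 203.8], 0.63)]
spool_clamp_1 [([359.4, 206.0], 0.64), ([261.5, 279.8], 0.59)]
bridge_blank [([375.7, 209.6], 0.7), ([332.4, 277.0], 0.63)]
eraser [([376.8, 286.3], 0.65), ([273.8, 212.7], 0.22)]
cork [([215.6, 192.5], 0.63)]
```

View pics/scene0.png

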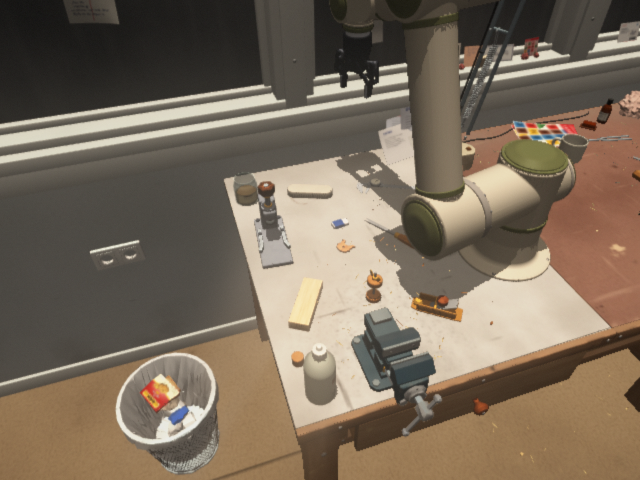

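View pics/top0.png

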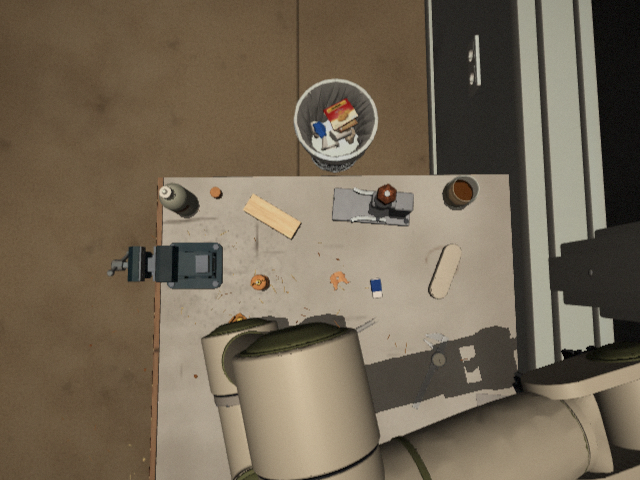

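```bash
cat > h.py <<'E'
import numpy as np,cv2
from rig import ctrl
def at(p,uv,z):
    d=np.linalg.inv(p["camera_matrix"])@np.array([uv[0],uv[1],1.]);R,t=p["R"],p["t"]
    c=-R.T@t;d=R.T@d;return (c+d*(z-c[2])/d[2]).round(1)
def proj(p,X):
    c=p["camera_matrix"]@(p["R"]@np.array(X,float)+p["t"]);return (c[:2]/c[2]).round(1)
E
python3 - <<'E'
from h import *
for n in("scene","top"):
    p=ctrl.capture(n)
    for q,z in dict(spruce_block=0,press_home=14,press_arm=117,knob_grip=163,press=0,sanding_block=0,jar=0,bottle=0,spool_clamp_1=0,bridge_blank=0,eraser=0,cork=0).items():
        print(n,q,[(at(p,r["point"],z),r["score"]) for r in ctrl.landmark_of(q,p)[:2]])
    cv2.imwrite(f"pics/{n}z.png",cv2.resize(p["img"][(130 if n=="top" else 150):(290 if n=="top" else 350),200:440 if n=="top" else 440,::-1],None,fx=3.3 if n=="top" else 3,fy=3.3 if n=="top" else 3,interpolation=cv2.INTER_CUBIC))
E
```

```text
scene spruce_block [(array([519.4,  13.7,   0. ]), 0.64), (array([555.8, 219.6,   0. ]), 0.58)]
scene press_home [(array([ 548.6, -187.3,   14. ]), 0.83), (array([ 387.8, -359. ,   14. ]), 0.19)]
scene press_arm [(array([ 542.3, -213.2,  117. ]), 0.55)]
scene knob_grip [(array([ 545.1, -225.2,  163. ]), 0.56), (array([580.4, 305.5, 163. ]), 0.21)]
scene press [(array([ 543.2, -225.9,    0. ]), 0.9)]
scene sanding_block [(array([ 387.5, -377.9,    0. ]), 0.92)]
scene jar [(array([ 575.5, -407.7,    0. ]), 0.72)]
scene bottle [(array([548., 211.,   0.]), 0.6)]
scene spool_clamp_1 [(array([366.8,  41.9,   0. ]), 0.95), (array([ 352.2, -215.1,    0. ]), 0.29)]
scene bridge_blank [(array([ 542.9, -202.8,    0. ]), 0.55), (array([ 380.5, -125.6,   -0. ]), 0.51)]
scene eraser [(array([ 356.6, -225.3,    0. ]), 0.65)]
scene cork [(array([577.5, 149.3,   0. ]), 0.65)]
top spruce_block [(array([523.7,  19.3,   0. ]), 0.82)]
top press_home [(array([ 544. , -187.7,   14. ]), 0.62)]
top press_arm [(array([ 540.6, -228.4,  117. ]), 0.81), (array([ 356.4, -207.9,  117. ]), 0.25)]
top knob_grip [(array([ 545.1, -220.1,  163. ]), 0.9)]
top press [(array([ 531.8, -229.1,    0. ]), 0.97), (array([ 567.4, -407.5,    0. ]), 0.33)]
top sanding_block [(array([ 386., -377.,    0.]), 0.81), (array([546.3, 226.9,   0. ]), 0.39)]
top jar [(array([ 562.4, -408.5,    0. ]), 0.77)]
top bottle [(array([549.4, 225.8,   0. ]), 0.7)]
top spool_clamp_1 [(array([370.9,  39.5,   0. ]), 0.47)]
top bridge_blank [(array([ 376.3, -126.2,    0. ]), 0.58), (array([530.1,  17.4,   0. ]), 0.52)]
top eraser [(array([ 350.6, -220.7,    0. ]), 0.45)]
top cork [(array([578. , 145.6,   0. ]), 0.52)]
```

The block is the yellow bar at top pixel (272,216), and the pale rounded one at (445,271) is the sander. The press is at (372,206), mouth to the left (+y) and column to the right. Next I measure the outlines.

View pics/topz.png

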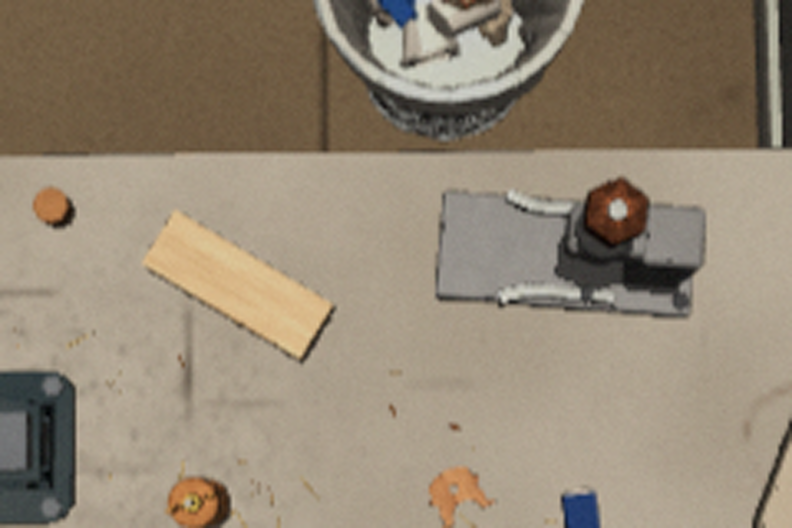

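```bash
python3 - <<'E'
from h import *
p=ctrl.capture("top");im=p["img"]
hsv=cv2.cvtColor(im,cv2.COLOR_RGB2HSV)
m=((hsv[...,1]>70)&(hsv[...,2]>120)&(hsv[...,0]<32)).astype(np.uint8)
m[:,:235]=0;m[:,310:]=0;m[:185]=0;m[250:]=0
c=max(cv2.findContours(m,0,2)[0],key=cv2.contourArea)
r=cv2.minAreaRect(c);b=cv2.boxPoints(r);print(r)
print("block corners z26",[at(p,u,26) for u in b], "centre",at(p,r[0],26))
E
```

```text
((271.5217590332031, 215.6177978515625), (56.378807067871094, 20.219154357910156), 31.159305572509766)
block corners z26 [array([534.7,  88.2,  26. ]), array([574.7,  64.4,  26. ]), array([505.9, -46.4,  26. ]), array([466.4, -22.3,  26. ])] centre [520.3  20.8  26. ]
```

The zoom shows the base plate corners at zoomed (444,191), (437,297) and (690,317). The mouth is to the left and the knob is at (618,210).

```bash
python3 - <<'E'
from h import *
p=ctrl.capture("top")
f=lambda u,v:at(p,(200+u/3.3,130+v/3.3),14)
A,B,C=f(444,191),f(437,297),f(690,317);print(A,B,C,np.linalg.norm(B-A),np.linalg.norm(C-B))
d=(C-B)/np.linalg.norm(C-B);n=(A-B)/np.linalg.norm(A-B);print("ang",np.degrees(np.arctan2(d[1],d[0])),np.degrees(np.arctan2(n[1],n[0])))
for q,z in (("knob_grip",163),("press_arm",117),("press_home",14)):
  for k in ctrl.landmark_of(q,p)[:1]:print(q,at(p,k["point"],z),k["score"])
print("axis",A/2+B/2+105*d, "home",A/2+B/2+65*d, at(p,(200+618/3.3,130+210/3.3),173))
s=ctrl.sense();R=cv2.Rodrigues(np.zeros(3))[0]
from scipy.spatial.transform import Rotation as Ro
q=s["ee_rot"];print(Ro.from_quat(q[[1,2,3,0]]).as_matrix().round(3))
E
```

```text
[ 585.9 -124.5   14. ] [ 510.5 -118.7   14. ] [ 494.7 -295.7   14. ] 75.6227479003507 177.70379849626175
ang -95.10101830451502 -4.398705354995531
knob_grip [ 540.8 -227.6  163. ] 0.53
press_arm [ 542.  -232.6  117. ] 0.58
press_home [ 545.2 -186.6   14. ] 0.76
axis [ 538.86424008 -226.18414596   14.        ] home [ 542.42072005 -186.34256655   14.        ] [ 539.8 -225.   173. ]
[[ 0.909  0.418  0.   ]
 [ 0.418 -0.909 -0.   ]
 [-0.     0.    -1.   ]]
```

Request:
send_rows --pt "-1 0.05 -0.034 0 0 0 0" --pt "-1 0.05 -0.034 0 0 0 0" --pt "-1 0.05 -0.034 0 0 0 0" --pt "-1 0.05 -0.034 0 0 0 0" --pt "-1 0.05 -0.034 0 0 0 0" --pt "-1 0.05 -0.034 0 0 0 0" --pt "-1 0.05 -0.034 0 0 0 0" --pt "-1 0.05 -0.034 0 0 0 0" --pt "-1 0.05 -0.034 0 0 0 0" --pt "-1 0.05 -0.034 0 0 0 0" --squeeze 40

```text
time_s: 4.1
eef_pos: [532.4, 42.6, 231.5]
ee_rot: [0.0, 0.977, 0.214, 0.0]
force: [0.4, -0.3, 0.7]
grip_width: 0.997
grip_force: 0.0
```

Request:
send_rows --pt "-1 0.015 -0.009 0 0 0 0" --pt "-1 0 0 0.015 0 0 -0.117" --pt "-1 0 0 0.015 0 0 -0.117" --pt "-1 0 0 0.015 0 0 -0.117" --pt "-1 0 0 0.015 0 0 -0.117" --pt "-1 0 0 0.015 0 0 -0.117" --pt "-1 0 0 0.015 0 0 0" --pt "-1 0 0 0 0 0 0" --pt "-1 0 0 0 0 0 0" --pt "-1 0 0 0 0 0 0"

```text
time_s: 5.35
eef_pos: [541.7, 55.1, 141.9]
ee_rot: [0.0, 0.874, 0.486, 0.0]
force: [0.2, 0.2, -0.3]
grip_width: 1.0
grip_force: 0.0
```

```bash
cat >> h.py <<'E'
from scipy.spatial.transform import Rotation as Ro
def tool():
    s=ctrl.sense();q=s["ee_rot"];return s,Ro.from_quat(q[[1,2,3,0]]).as_matrix()
def go(xyz,yaw):
    "tool-frame shift (mm) to world TCP xyz, and az so that tool y lies at yaw (deg), mod 180"
    s,R=tool();y=np.degrees(np.arctan2(R[1,1],R[0,1]));e=(yaw-y+90)%180-90
    print("tcp",s["eef_pos"].round(1),"yaw",y.round(2),"tilt",R[2].round(4),"F",s["force"].round(1),"j",s["joints"].round(2),"w",round(s["grip_width"],3),"t",s["time_s"])
    print("shift",(R.T@(np.array(xyz)-s["eef_pos"])).round(1),"az",-np.radians(e).round(4))
def blockrect(p,z,lo=70):
    hsv=cv2.cvtColor(p["img"],cv2.COLOR_RGB2HSV)
    m=((hsv[...,1]>lo)&(hsv[...,2]>120)&(hsv[...,0]<32)).astype(np.uint8)
    c=max(cv2.findContours(m,0,2)[0],key=cv2.contourArea);r=cv2.minAreaRect(c)
    return [at(p,u,z) for u in cv2.boxPoints(r)],at(p,r[0],z)
E
python3 - <<'E'
from h import *
go((541.4,54.8,140),-31.8)
p=ctrl.capture("wrist");cv2.imwrite("pics/w1.png",p["img"][:,:,::-1]);print(blockrect(p,26))
E
```

```text
tcp [541.7  55.1 141.9] yaw -31.84 tilt [ 5.e-04  1.e-03 -1.e+00] F [ 0.2  0.2 -0.3] j [-0.11  0.44  1.56 -0.    1.14  0.44] w 1.0 t 5.35
shift [-0.4 -0.1  1.9] az -0.0006
([array([616.8, 100. ,  26. ]), array([785.8,  89. ,  26. ]), array([807.7, -40.1,  26. ]), array([616.9, -42.8,  26. ])], array([711.2,  30.8,  26. ]))
```

View pics/w1.png

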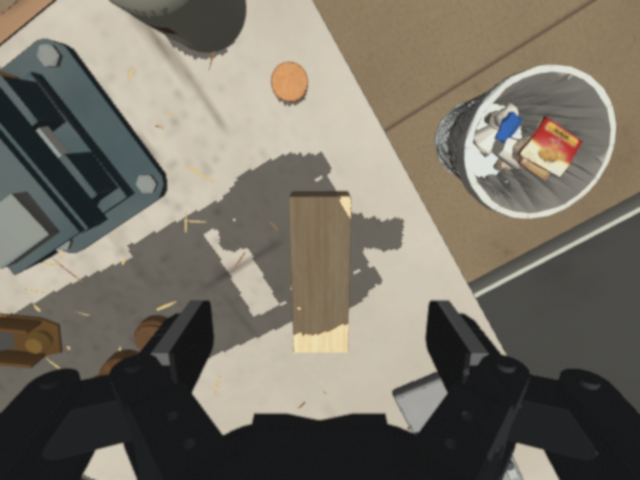

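The block lies between the fingers in columns 291-350, rows 196-352, and is well aligned. I check its corners.

```bash
python3 - <<'E'
from h import *
p=ctrl.capture("wrist");s,R=tool()
for u in((291,195),(350,195),(349,352),(294,352)):
    X=at(p,u,26);print(X,(R.T@(X-s["eef_pos"])).round(1))
print(proj(p,[541.7,55.1,26]))
E
```

```text
[538.2  87.7  26. ] [ 25.9 -20.2 115.7]
[574.   65.4  26. ] [ 25.8  22.  115.7]
[507.4 -46.5  26. ] [-104.4   24.4  115.7]
[469.1 -22.7  26. ] [-104.4  -20.7  115.7]
[319.2 229.7]
```

Request:
send_rows --pt "-1 0 0.0013 0.03 0 0 0" --pt "-1 0 0 0.03 0 0 0" --pt "-1 0 0 0.03 0 0 0" --pt "-1 0 0 0.025 0 0 0" --pt "-1 0 0 0.015 0 0 0" --pt "-1 0 0 0.01 0 0 0" --pt "1 0 0 0 0 0 0" --pt "1 0 0 0 0 0 0" --pt "1 0 0 0 0 0 0" --pt "1 0 0 0 0 0 0"

```text
time_s: 6.7
eef_pos: [543.2, 54.4, 2.2]
ee_rot: [0.001, 0.874, 0.486, 0.001]
force: [-0.8, 0.5, 5.5]
grip_width: 0.518
grip_force: 42.0
```

Request:
send_rows --pt "1 0 0 0 0 0 0" --pt "1 0 0 0 0 0 0" --pt "1 0 0 -0.01 0 0 0" --pt "1 0 0 -0.015 0 0 0" --pt "1 0 0 -0.015 0 0 0" --pt "1 0 0 -0.01 0 0 0" --pt "1 0 0 0 0 0 -0.15" --pt "1 0 0 0 0 0 -0.16" --pt "1 0 0 0 0 0 -0.16" --pt "1 0 0 0 0 0 0"

```text
time_s: 7.95
eef_pos: [542.5, 54.5, 51.6]
ee_rot: [0.0, 0.737, 0.676, 0.0]
force: [-0.2, -0.6, -1.7]
grip_width: 0.519
grip_force: 41.2
```

```bash
python3 - <<'E'
from h import *
d=np.array([np.cos(np.radians(-94.8)),np.sin(np.radians(-94.8))])
ax=np.array([539.5,-226]);g=ax+d*(-80-100)
print(g);go((*g,30),-4.8)
p=ctrl.capture("wrist");cv2.imwrite("pics/w2.png",p["img"][:,:,::-1])
E
```

```text
[554.5620118  -46.63128534]
tcp [542.5  54.5  51.6] yaw -4.95 tilt [ 0.e+00  1.e-04 -1.e+00] F [-0.2 -0.6 -1.7] j [-0.11  0.56  1.64  0.    0.94 -0.03] w 0.519 t 7.95
shift [-99.7  20.7  21.6] az -0.0026
```

View pics/w2.png

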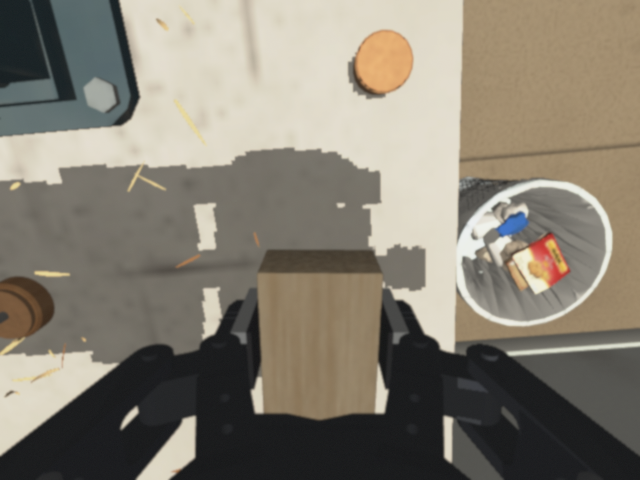

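The block is held squarely (columns 260-380, end face at row 260). I move it in front of the press.

Request:
send_rows --pt "1 -0.015 0.004 0 0 0 0" --pt "1 -0.02 0.004 0 0 0 0" --pt "1 -0.02 0.004 0 0 0 0" --pt "1 -0.02 0.004 0 0 0 0" --pt "1 -0.015 0.004 0.005 0 0 0" --pt "1 -0.01 0.001 0.01 0 0 -0.002" --pt "1 0 0 0.006 0 0 0" --pt "1 0 0 0 0 0 0" --pt "1 0 0 0 0 0 0" --pt "1 0 0 0 0 0 0"

```text
time_s: 9.25
eef_pos: [555.1, -46.6, 30.5]
ee_rot: [0.0, 0.736, 0.677, 0.0]
force: [0.7, 0.3, -0.8]
grip_width: 0.52
grip_force: 41.3
```

```bash
python3 - <<'E'
from h import *
go((554.6,-46.6,17),-4.8)
for n in("top","scene"):
    p=ctrl.capture(n);print(proj(p,[548,-100,54]))
    if n=="top": a=p["img"][170:250,300:430]
    else: b=p["img"][190:290,230:360]
cv2.imwrite("pics/a1.png",np.hstack([cv2.resize(a,(487,300),interpolation=cv2.INTER_CUBIC),cv2.resize(b,(300,300),interpolation=cv2.INTER_CUBIC)])[:,:,::-1])
cv2.imwrite("pics/a1.png",cv2.resize(a,(780,480),interpolation=cv2.INTER_CUBIC)[:,:,::-1])
E
```

```text
tcp [555.1 -46.6  30.5] yaw -4.72 tilt [-1.e-04  5.e-04 -1.e+00] F [ 0.7  0.3 -0.8] j [-0.29  0.62  1.61  0.    0.91 -0.21] w 0.52 t 9.25
shift [ 0.  -0.5 13.5] az 0.0014
[324.1 201. ]
[279.6 257.2]
```

View pics/a1.png

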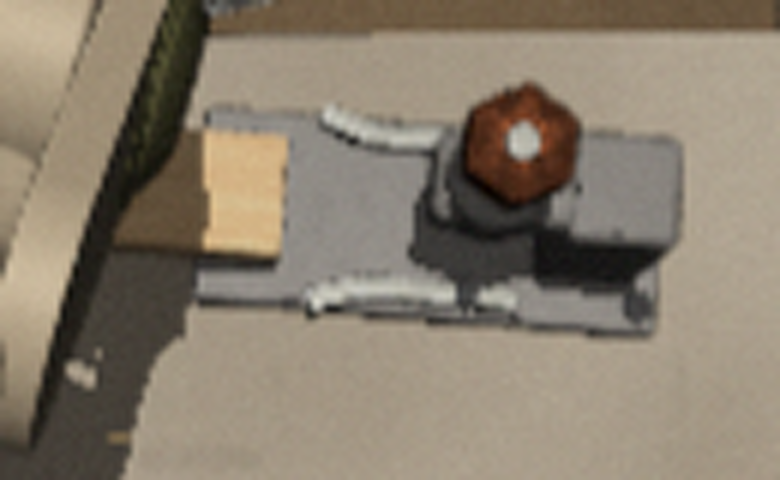

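The block's front end is at zoomed (284,195), the fence straights at rows about 135 and 290, and the base's left corners at (207,104) and (198,303).

```bash
python3 - <<'E'
from h import *
p=ctrl.capture("top")
f=lambda u,v,z:at(p,(300+u/6,170+v/6),z)
d=np.array([np.cos(np.radians(-94.8)),np.sin(np.radians(-94.8))]);n=np.array([-d[1],d[0]])
o=np.array([539.5,-226])
for nm,u,v,z in(("blk",288,134,54.5),("blk",280,256,54.5),("base",207,104,14),("base",198,303,14),("baseR",655,333,14),("fenceU",400,149,25),("fenceU",425,150,25),("fenceL",400,279,25),("fenceL",450,282,25),("fenceL",345,285,25),("knob",523,140,173)):
    X=f(u,v,z);r=X[:2]-o;print(nm,X,"press x,y",(r@d).round(1),(r@n).round(1))
E
```

```text
blk [ 567.  -153.6   54.5] press x,y -74.4 21.3
blk [ 521.  -150.    54.5] press x,y -74.2 -24.8
base [ 587.2 -124.4   14. ] press x,y -105.2 39.0
base [ 509.3 -120.1   14. ] press x,y -103.0 -39.0
baseR [ 496.  -295.9   14. ] press x,y 73.3 -37.5
fenceU [ 566.6 -198.    25. ] press x,y -30.2 24.7
fenceU [ 566.2 -207.6   25. ] press x,y -20.6 25.1
fenceL [ 516.3 -197.1   25. ] press x,y -26.9 -25.5
fenceL [ 515.  -216.2   25. ] press x,y -7.7 -25.2
fenceL [ 514.2 -176.1   25. ] press x,y -47.6 -29.4
knob [ 540.4 -224.8  173. ] press x,y -1.3 0.8
```

Request:
send_rows --pt "1 0 0.001 0.006 0 0 0" --pt "1 0 0 0.0045 0 0 0" --pt "1 0 0 0.002 0 0 0" --pt "1 0 0 0 0 0 0" --pt "1 -0.01 0 0 0 0 0" --pt "1 -0.015 0 0 0 0 0" --pt "1 -0.015 0 0 0 0 0" --pt "1 -0.01 0 0 0 0 0" --pt "1 0 0 0 0 0 0" --pt "1 0 0 0 0 0 0"

```text
time_s: 10.65
eef_pos: [551.8, -96.7, 17.8]
ee_rot: [-0.0, 0.736, 0.677, 0.0]
force: [0.5, -0.5, -0.4]
grip_width: 0.522
grip_force: 41.3
```

Request:
send_rows --pt "1 -0.01 0 0 0 0 0" --pt "1 -0.01 0 0 0 0 0" --pt "1 -0.01 0 0 0 0 0" --pt "1 -0.008 0 0 0 0 0" --pt "1 -0.004 0 0 0 0 0" --pt "1 -0.002 0 0 0 0 0" --pt "1 0 0 0 0 0 0" --pt "1 0 0 0 0 0 0" --pt "1 0 0 0 0 0 0" --pt "1 0 0 0 0 0 0"

```text
time_s: 11.9
eef_pos: [548.2, -140.6, 17.8]
ee_rot: [-0.0, 0.736, 0.677, 0.0]
force: [0.8, 0.1, -0.5]
grip_width: 0.521
grip_force: 41.2
```

Request:
send_rows --pt "1 -0.001 0 0 0 0 0" --pt "1 -0.001 0 0 0 0 0" --pt "1 -0.001 0 0 0 0 0" --pt "1 -0.001 0 0 0 0 0" --pt "1 0 0 0 0 0 0" --pt "1 0 0 0 0 0 0" --pt "1 0 0 0 0 0 0" --pt "1 0 0 0 0 0 0" --pt "1 0 0 0 0 0 0" --pt "1 0 0 0 0 0 0"

```text
time_s: 13.15
eef_pos: [547.8, -144.5, 17.8]
ee_rot: [-0.0, 0.736, 0.677, 0.0]
force: [1.0, 5.3, -1.3]
grip_width: 0.514
grip_force: 41.3
```

Request:
send_rows --pt "1 -0.001 0 0 0 0 0" --pt "1 0 0 0 0 0 0" --pt "1 -0.001 0 0 0 0 0" --pt "1 0 0 0 0 0 0" --pt "1 0 0 0 0 0 0" --pt "1 0 0 0 0 0 0" --pt "1 0 0 0 0 0 0" --pt "1 0 0 0 0 0 0" --pt "1 0 0 0 0 0 0" --pt "1 0 0 0 0 0 0"

```text
time_s: 14.4
eef_pos: [547.8, -144.5, 17.7]
ee_rot: [-0.001, 0.736, 0.677, 0.001]
force: [3.8, 15.9, 1.7]
grip_width: 0.517
grip_force: 41.5
```

Request:
send_rows --pt "1 0 0 0.001 0 0 0" --pt "1 0.0015 0 0 0 0 0" --pt "-1 0 0 0 0 0 0" --pt "-1 0 0 0 0 0 0" --pt "-1 0 0 0 0 0 0" --pt "-1 0 0 -0.02 0 0 0" --pt "-1 0 0 -0.04 0 0 0" --pt "-1 0 0 -0.05 0 0 0" --pt "-1 0 0 -0.05 0 0 0" --pt "-1 0 0 -0.05 0 0 0"

```text
time_s: 15.65
eef_pos: [547.5, -145.4, 228.6]
ee_rot: [0.0, 0.736, 0.677, -0.0]
force: [-0.5, -0.3, -1.0]
grip_width: 1.0
grip_force: 0.0
```

```bash
python3 - <<'E'
from h import *
go((540,-225.5,230),85)
p=ctrl.capture("wrist");cv2.imwrite("pics/w3.png",p["img"][:,:,::-1])
d=np.array([np.cos(np.radians(-94.8)),np.sin(np.radians(-94.8))]);n=np.array([-d[1],d[0]])
for x,y in((-105,22.5),(-105,-22.5),(-60,22.5),(-60,-22.5)):
    print(x,y,proj(p,[*(np.array([539.5,-226])+x*d+y*n),40]))
for k in ctrl.landmark_of("knob_grip",p)[:1]:print(at(p,k["point"],163),k["score"])
for k in ctrl.landmark_of("spruce_block",p)[:1]:print(at(p,k["point"],14),k["score"])
E
```

```text
tcp [ 547.5 -145.4  228.6] yaw -4.77 tilt [-3.e-04  2.e-04 -1.e+00] F [-0.5 -0.3 -1. ] j [-0.47  0.41  1.37 -0.    1.36 -0.38] w 1.0 t 15.65
shift [-80.5  -0.9  -1.4] az -1.5668
-105 22.5 [342.8 182. ]
-105 -22.5 [293.2 182. ]
-60 22.5 [341.8 229.7]
-60 -22.5 [294.1 229.6]
[ 541.9 -222.2  163. ] 0.61
[ 544.2 -186.7   14. ] 0.7
```

View pics/w3.png

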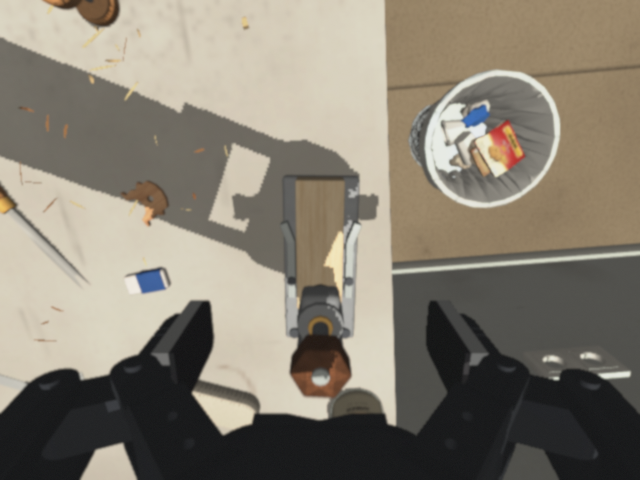

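The block lies between the fences (columns 296-343), with its tail at row 181 against 182 predicted for home. The knob is at (320,366). I fit its hexagon.

```bash
cat >> h.py <<'E'
def knob(p,ztop,box):
    x0,y0,x1,y1=box;im=p["img"].astype(int);m=((im[...,0]-im[...,2]>18)&(im[...,0]>1.5*im[...,2])).astype(np.uint8)
    k=np.zeros_like(m);k[y0:y1,x0:x1]=m[y0:y1,x0:x1];k=cv2.morphologyEx(k,cv2.MORPH_CLOSE,np.ones((5,5)))
    c=max(cv2.findContours(k,0,1)[0],key=cv2.contourArea);h=cv2.convexHull(c)
    print("rect",cv2.boundingRect(c),cv2.contourArea(c))
    W=np.array([at(p,u,ztop)[:2] for u in h[:,0]]);c0=(W.max(0)+W.min(0))/2
    A=np.radians(np.arange(0,180,1.));N=np.c_[np.cos(A),np.sin(A)];S=W@N.T;wd=S.max(0)-S.min(0)
    tot=[wd[a]+wd[a+60]+wd[a+120] for a in range(60)];a=int(np.argmin(tot))
    print("flat normal",a,"widths",wd[[a,a+60,a+120]].round(1),"alt",np.round(tot,0)[::5])
    mid=((S.max(0)+S.min(0))/2)[[a,a+60,a+120]];print("centre",np.linalg.lstsq(N[[a,a+60,a+120]],mid,rcond=None)[0].round(1))
    return h
E
python3 - <<'E'
from h import *
p=ctrl.capture("wrist");knob(p,170,(270,330,370,410))
p=ctrl.capture("top");knob(p,172,(370,175,405,210))
E
```

```text
rect (289, 345, 59, 50) 2141.5
flat normal 23 widths [37.2 37.9 36.3] alt [121. 119. 117. 115. 112. 112. 114. 117. 119. 120. 121. 121.]
centre [ 541.9 -224.1]
rect (382, 186, 15, 18) 119.5
flat normal 3 widths [33.7 21.2 33.8] alt [89. 89. 90. 89. 89. 90. 91. 92. 93. 92. 92. 91.]
centre [ 537.1 -229.8]
```

Request:
send_rows --pt "-1 -0.04 0.0006 0 0 0 0" --pt "-1 -0.0393 0 0 0 0 0" --pt "-1 0 0 0 0 0 -0.17" --pt "-1 0 0 0 0 0 -0.17" --pt "-1 0 0 0 0 0 -0.17" --pt "-1 0 0 0 0 0 -0.17" --pt "-1 0 0 0 0 0 -0.17" --pt "-1 0 0 0 0 0 -0.17" --pt "-1 0 0 0 0 0 -0.17" --pt "-1 0 0 0 0 0 -0.17"

```text
time_s: 17.15
eef_pos: [541.4, -224.1, 225.0]
ee_rot: [-0.001, 0.144, 0.99, 0.001]
force: [-0.4, 0.1, -0.4]
grip_width: 1.002
grip_force: 0.0
```

Request:
send_rows --pt "-1 0 0 0 0 0 -0.17" --pt "-1 0 0 0 0 0 0" --pt "-1 0 0 0 0 0 0" --pt "-1 0 0 0 0 0 0" --pt "-1 0 0 0 0 0 0" --pt "-1 0 0 0 0 0 0" --pt "-1 0 0 0 0 0 0" --pt "-1 0 0 0 0 0 0" --pt "-1 0 0 0 0 0 0" --pt "-1 0 0 0 0 0 0"

```text
time_s: 18.4
eef_pos: [541.8, -224.3, 226.8]
ee_rot: [-0.0, 0.062, 0.998, 0.0]
force: [-0.6, 0.3, 0.3]
grip_width: 1.001
grip_force: 0.0
```

```bash
python3 - <<'E'
from h import *
go((541.5,-224.5,148),83)
p=ctrl.capture("wrist");q=proj(p,[541,-225,173]);print(q)
u,v=map(int,q);knob(p,173,(u-60,max(v-60,0),u+60,v+60))
cv2.imwrite("pics/w4.png",p["img"][:,:,::-1])
E
```

```text
tcp [ 541.8 -224.3  226.8] yaw 82.9 tilt [ 0.  0. -1.] F [-0.6  0.3  0.3] j [-0.59  0.45  1.31 -0.    1.38 -2.04] w 1.001 t 18.4
shift [ 0.3 -0.2 78.8] az -0.0017
[318.3 259.4]
rect (290, 221, 60, 69) 2863.5
flat normal 21 widths [38.4 33.7 37.7] alt [117. 116. 114. 112. 110. 111. 113. 115. 117. 118. 118. 118.]
centre [ 538.9 -224.5]
```

View pics/w4.png

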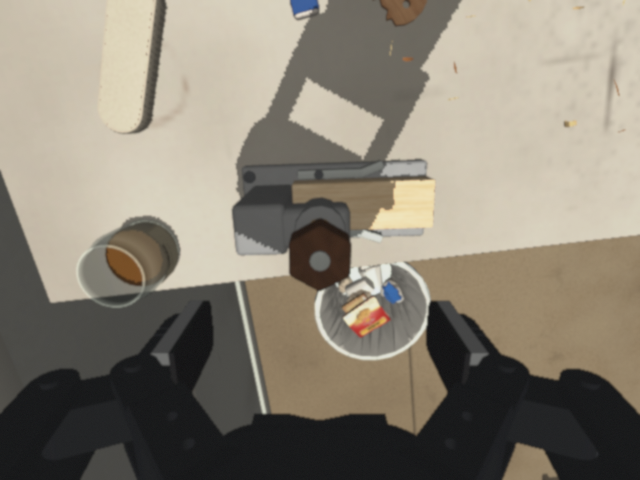

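The knob is centred on column 320 between the fingers, with flats at columns 290 and 350 facing the pads. I descend and grip.

Request:
send_rows --pt "-1 0 0 0.025 0 0 0" --pt "-1 0 0 0.025 0 0 0" --pt "-1 0 0 0.018 0 0 0" --pt "-1 0 0 0.01 0 0 0" --pt "1 0 0 0 0 0 0" --pt "1 0 0 0 0 0 0" --pt "1 0 0 0 0 0 0" --pt "1 0 0 0 0 0 0" --pt "1 0 0 0 0 0 0" --pt "1 0 0 0 0 0 0" --squeeze 50

```text
time_s: 19.7
eef_pos: [542.2, -224.2, 149.8]
ee_rot: [0.001, 0.062, 0.998, -0.0]
force: [-0.1, 1.4, 6.0]
grip_width: 0.408
grip_force: 50.7
```

```bash
cat > st.py <<'E'
from h import *
s,R=tool();print("t",round(s["time_s"],2),"tcp",s["eef_pos"].round(2),"yaw",np.arctan2(R[1,1],R[0,1]).round(4),"F",s["force"].round(2),"T",s["wrist_torque"].round(3),"j6",s["joints"][5].round(3),"tau6",s["tau"][5].round(3),"w",round(s["grip_width"],3),"gf",round(s["grip_force"],1))
E
python3 st.py
```

```text
t 19.7 tcp [ 542.16 -224.22  149.79] yaw 1.4469 F [-0.1   1.41  6.04] T [ 0.417  0.209 -0.16 ] j6 -2.039 tau6 -0.172 w 0.408 gf 50.7
```

Request:
send_rows --pt "1 0 0 0.00045 0 0 0.09" --pt "1 0 0 0.00045 0 0 0.09" --pt "1 0 0 0.00045 0 0 0.09" --pt "1 0 0 0.00045 0 0 0.09" --pt "1 0 0 0.00045 0 0 0.09" --pt "1 0 0 0.00045 0 0 0.09" --pt "1 0 0 0.00045 0 0 0.09" --pt "1 0 0 0.00045 0 0 0.09" --pt "1 0 0 0.0003 0 0 0.06" --pt "1 0 0 0.00015 0 0 0.03"

```text
time_s: 20.95
eef_pos: [542.0, -224.5, 145.7]
ee_rot: [0.001, 0.451, 0.893, -0.0]
force: [-1.3, 1.6, 6.1]
grip_width: 0.409
grip_force: 50.7
```

```bash
python3 st.py
```

```text
t 20.95 tcp [ 541.97 -224.54  145.72] yaw 0.636 F [-1.33  1.57  6.13] T [0.179 0.29  0.098] j6 -1.228 tau6 -0.088 w 0.409 gf 50.7
```

Request:
send_rows --pt "1 0 0 0.00015 0 0 0.03" --pt "1 0 0 0.00015 0 0 0.03" --pt "1 0 0 0.00015 0 0 0.03" --pt "1 0 0 0.00015 0 0 0.03" --pt "1 0 0 0.00015 0 0 0.03" --pt "1 0 0 0.00015 0 0 0.03" --pt "1 0 0 0.00015 0 0 0.03" --pt "1 0 0 0.00015 0 0 0.03" --pt "1 0 0 0.00015 0 0 0.03" --pt "1 0 0 0.00015 0 0 0.03"

```text
time_s: 22.2
eef_pos: [541.9, -224.6, 144.2]
ee_rot: [0.001, 0.579, 0.815, -0.0]
force: [-2.8, 1.8, 6.1]
grip_width: 0.411
grip_force: 50.7
```

```bash
python3 st.py
```

```text
t 22.2 tcp [ 541.86 -224.61  144.24] yaw 0.3363 F [-2.77  1.79  6.05] T [0.142 0.472 0.099] j6 -0.928 tau6 -0.22 w 0.411 gf 50.7
```

Request:
send_rows --pt "1 0 0 0.00015 0 0 0.03" --pt "1 0 0 0.00015 0 0 0.03" --pt "1 0 0 0.00015 0 0 0.03" --pt "1 0 0 0.00015 0 0 0.03" --pt "1 0 0 0.00015 0 0 0.03" --pt "1 0 0 0.00015 0 0 0.03" --pt "1 0 0 0.00015 0 0 0.03" --pt "1 0 0 0.00015 0 0 0.03" --pt "1 0 0 0.00015 0 0 0.03" --pt "1 0 0 0.00015 0 0 0.03"

```text
time_s: 23.45
eef_pos: [541.7, -224.6, 142.7]
ee_rot: [0.0, 0.694, 0.72, -0.0]
force: [-3.8, -0.0, 6.6]
grip_width: 0.409
grip_force: 50.8
```

```bash
python3 st.py
```

```text
t 23.45 tcp [ 541.73 -224.64  142.73] yaw 0.0364 F [-3.85 -0.01  6.56] T [0.145 0.542 0.119] j6 -0.628 tau6 -0.222 w 0.409 gf 50.8
```

Request:
send_rows --pt "1 0 0 0.00015 0 0 0.03" --pt "1 0 0 0.00015 0 0 0.03" --pt "1 0 0 0.00015 0 0 0.03" --pt "1 0 0 0.00015 0 0 0.03" --pt "1 0 0 0.00015 0 0 0.03" --pt "1 0 0 0.00015 0 0 0.03" --pt "1 0 0 0.00015 0 0 0.03" --pt "1 0 0 0.00015 0 0 0.03" --pt "1 0 0 0.00015 0 0 0.03" --pt "1 0 0 0.00015 0 0 0.03"

```text
time_s: 24.7
eef_pos: [541.6, -224.6, 141.2]
ee_rot: [0.0, 0.794, 0.608, -0.0]
force: [-5.4, 0.8, 7.1]
grip_width: 0.415
grip_force: 50.8
```

```bash
python3 st.py
```

```text
t 24.7 tcp [ 541.6  -224.63  141.24] yaw -0.2636 F [-5.39  0.79  7.05] T [0.051 0.706 0.082] j6 -0.328 tau6 -0.223 w 0.415 gf 50.8
```

Request:
send_rows --pt "1 0 0 0.00015 0 0 0.03" --pt "1 0 0 0.00015 0 0 0.03" --pt "1 0 0 0.00015 0 0 0.03" --pt "1 0 0 0.00015 0 0 0.03" --pt "1 0 0 0.00015 0 0 0.03" --pt "1 0 0 0.00015 0 0 0.03" --pt "1 0 0 0.00015 0 0 0.03" --pt "1 0 0 0.00015 0 0 0.03" --pt "1 0 0 0.00015 0 0 0.03" --pt "1 0 0 0.00015 0 0 0.03"

```text
time_s: 25.95
eef_pos: [541.5, -224.6, 139.7]
ee_rot: [0.0, 0.876, 0.483, -0.0]
force: [-4.9, 0.6, 7.5]
grip_width: 0.414
grip_force: 50.9
```

```bash
python3 st.py
```

```text
t 25.95 tcp [ 541.47 -224.56  139.73] yaw -0.5636 F [-4.94  0.65  7.46] T [0.151 0.802 0.121] j6 -0.028 tau6 -0.226 w 0.414 gf 50.9
```

Request:
send_rows --pt "1 0 0 0.00015 0 0 0.03" --pt "1 0 0 0.00015 0 0 0.03" --pt "1 0 0 0.00015 0 0 0.03" --pt "1 0 0 0.00015 0 0 0.03" --pt "1 0 0 0.00015 0 0 0.03" --pt "1 0 0 0.00015 0 0 0.03" --pt "1 0 0 0.00015 0 0 0.03" --pt "1 0 0 0.00015 0 0 0.03" --pt "1 0 0 0.00015 0 0 0.03" --pt "1 0 0 0.00015 0 0 0.03"

```text
time_s: 27.2
eef_pos: [541.4, -224.5, 138.2]
ee_rot: [0.0, 0.938, 0.346, -0.001]
force: [-5.6, 2.4, 8.0]
grip_width: 0.412
grip_force: 50.9
```

```bash
python3 st.py
```

```text
t 27.2 tcp [ 541.36 -224.47  138.19] yaw -0.8635 F [-5.63  2.45  8.01] T [0.226 0.992 0.093] j6 0.272 tau6 -0.228 w 0.412 gf 50.9
```

Request:
send_rows --pt "1 0 0 0.00015 0 0 0.03" --pt "1 0 0 0.00015 0 0 0.03" --pt "1 0 0 0.00015 0 0 0.03" --pt "1 0 0 0.00015 0 0 0.03" --pt "1 0 0 0.00015 0 0 0.03" --pt "1 0 0 0.00015 0 0 0.03" --pt "1 0 0 0.00015 0 0 0.03" --pt "1 0 0 0.00015 0 0 0.03" --pt "1 0 0 0.00015 0 0 0.03" --pt "1 0 0 0.00015 0 0 0.03"

```text
time_s: 28.45
eef_pos: [541.3, -224.4, 136.7]
ee_rot: [0.0, 0.979, 0.202, -0.001]
force: [-7.4, 1.5, 8.0]
grip_width: 0.411
grip_force: 50.9
```

```bash
python3 st.py
```

```text
t 28.45 tcp [ 541.28 -224.37  136.72] yaw -1.1635 F [-7.42  1.46  7.99] T [0.268 1.046 0.045] j6 0.572 tau6 -0.23 w 0.411 gf 50.9
```

Request:
send_rows --pt "1 0 0 0.00015 0 0 0.03" --pt "1 0 0 0.00015 0 0 0.03" --pt "1 0 0 0.00015 0 0 0.03" --pt "1 0 0 0.00015 0 0 0.03" --pt "1 0 0 0.00015 0 0 0.03" --pt "1 0 0 0.00015 0 0 0.03" --pt "1 0 0 0.00015 0 0 0.03" --pt "1 0 0 0.00015 0 0 0.03" --pt "1 0 0 0.00015 0 0 0.03" --pt "1 0 0 0.00015 0 0 0.03"

```text
time_s: 29.7
eef_pos: [541.2, -224.2, 135.2]
ee_rot: [0.0, 0.999, 0.054, -0.001]
force: [-7.2, 2.7, 8.6]
grip_width: 0.409
grip_force: 51.0
```

```bash
python3 st.py
```

```text
t 29.7 tcp [ 541.24 -224.22  135.23] yaw -1.4635 F [-7.24  2.67  8.56] T [0.367 1.06  0.045] j6 0.872 tau6 -0.232 w 0.409 gf 51.0
```

Request:
send_rows --pt "1 0 0 0.00015 0 0 0.03" --pt "1 0 0 0.00015 0 0 0.03" --pt "1 0 0 0.00015 0 0 0.03" --pt "1 0 0 0.00015 0 0 0.03" --pt "1 0 0 0.00015 0 0 0.03" --pt "1 0 0 0.00015 0 0 0.03" --pt "1 0 0 0.00015 0 0 0.03" --pt "1 0 0 0.00015 0 0 0.03" --pt "1 0 0 0.00015 0 0 0.03" --pt "1 0 0 0.00015 0 0 0.03"

```text
time_s: 30.95
eef_pos: [541.2, -224.1, 133.7]
ee_rot: [0.0, 0.995, -0.096, -0.001]
force: [-6.9, 3.4, 8.4]
grip_width: 0.411
grip_force: 51.1
```

```bash
python3 st.py
```

```text
t 30.95 tcp [ 541.23 -224.1   133.7 ] yaw -1.7635 F [-6.91  3.45  8.36] T [0.53  1.088 0.058] j6 1.172 tau6 -0.234 w 0.411 gf 51.1
```

Request:
send_rows --pt "1 0 0 0.00015 0 0 0.03" --pt "1 0 0 0.00015 0 0 0.03" --pt "1 0 0 0.00015 0 0 0.03" --pt "1 0 0 0.00015 0 0 0.03" --pt "1 0 0 0.00015 0 0 0.03" --pt "1 0 0 0.00015 0 0 0.03" --pt "1 0 0 0.00015 0 0 0.03" --pt "1 0 0 0.00015 0 0 0.03" --pt "1 0 0 0.00015 0 0 0.03" --pt "1 0 0 0.00015 0 0 0.03"

```text
time_s: 32.2
eef_pos: [541.3, -224.0, 132.2]
ee_rot: [0.0, 0.97, -0.244, -0.001]
force: [-6.4, 4.1, 9.2]
grip_width: 0.409
grip_force: 51.1
```

```bash
python3 st.py
```

```text
t 32.2 tcp [ 541.29 -223.98  132.21] yaw -2.0634 F [-6.39  4.07  9.2 ] T [0.603 1.055 0.085] j6 1.472 tau6 -0.236 w 0.409 gf 51.1
```

Request:
send_rows --pt "1 0 0 0.00015 0 0 0.03" --pt "1 0 0 0.00015 0 0 0.03" --pt "1 0 0 0.00015 0 0 0.03" --pt "1 0 0 0.00015 0 0 0.03" --pt "1 0 0 0.00015 0 0 0.03" --pt "1 0 0 0.00015 0 0 0.03" --pt "1 0 0 0.00015 0 0 0.03" --pt "1 0 0 0.00015 0 0 0.03" --pt "1 0 0 0.00015 0 0 0.03" --pt "1 0 0 0.00015 0 0 0.03"

```text
time_s: 33.45
eef_pos: [541.4, -223.9, 130.8]
ee_rot: [0.0, 0.923, -0.386, -0.001]
force: [-4.9, 4.3, 8.5]
grip_width: 0.407
grip_force: 51.1
```

```bash
python3 st.py; python3 - <<'E'
from h import *
p=ctrl.capture("scene");cv2.imwrite("pics/s2.png",cv2.resize(p["img"][170:290,220:320],(666,800)[:2] and (500,600),interpolation=cv2.INTER_CUBIC)[:,:,::-1])
E
```

```text
t 33.45 tcp [ 541.38 -223.87  130.78] yaw -2.3633 F [-4.9   4.25  8.51] T [0.704 1.027 0.204] j6 1.772 tau6 -0.173 w 0.407 gf 51.1
```

View pics/s2.png

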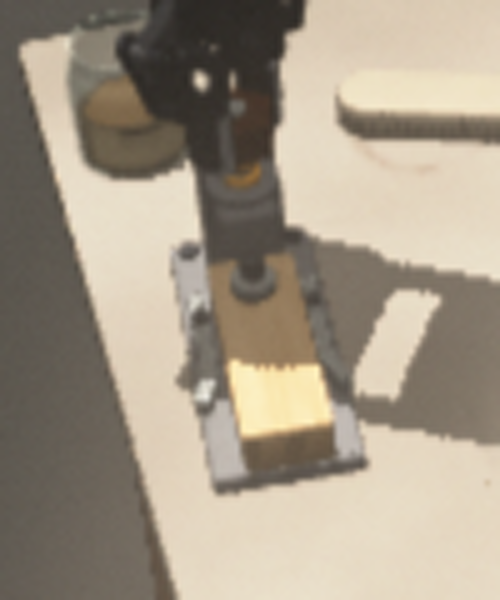

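The shot shows the foot (250,280) down on the block's top with the block still home. The torque has risen (tau6 -0.236 to -0.173), so contact came during the last 0.3 rad. I continue in small steps.

Request:
send_rows --pt "1 0 0 0.0001 0 0 0.02" --pt "1 0 0 0.0001 0 0 0.02" --pt "1 0 0 0.0001 0 0 0.02" --pt "1 0 0 0.0001 0 0 0.02" --pt "1 0 0 0.0001 0 0 0.02" --pt "1 0 0 0 0 0 0" --pt "1 0 0 0 0 0 0" --pt "1 0 0 0 0 0 0" --pt "1 0 0 0 0 0 0" --pt "1 0 0 0.00015 0 0 0.03"

```text
time_s: 34.75
eef_pos: [541.4, -223.8, 130.1]
ee_rot: [-0.0, 0.896, -0.445, -0.001]
force: [-6.1, 6.0, 9.3]
grip_width: 0.412
grip_force: 51.1
```

```bash
python3 st.py
```

```text
t 34.75 tcp [ 541.4  -223.81  130.11] yaw -2.493 F [-6.05  6.01  9.34] T [0.68  0.929 0.177] j6 1.901 tau6 -0.282 w 0.412 gf 51.1
```

Request:
send_rows --pt "1 0 0 0 0 0 0" --pt "1 0 0 0 0 0 0" --pt "1 0 0 0 0 0 0" --pt "1 0 0 0 0 0 0" --pt "1 0 0 0 0 0 0" --pt "1 0 0 0.0001 0 0 0.02" --pt "1 0 0 0.0001 0 0 0.02" --pt "1 0 0 0.0001 0 0 0.02" --pt "1 0 0 0.0001 0 0 0.02" --pt "1 0 0 0.0001 0 0 0.02"

```text
time_s: 36.0
eef_pos: [541.5, -223.8, 129.6]
ee_rot: [0.0, 0.872, -0.489, -0.0]
force: [-6.5, 5.2, 10.3]
grip_width: 0.408
grip_force: 51.1
```

```bash
python3 st.py
```

```text
t 36.0 tcp [ 541.47 -223.8   129.64] yaw -2.5929 F [-6.53  5.19 10.28] T [0.717 0.93  0.179] j6 2.001 tau6 -0.05 w 0.408 gf 51.1
```

```bash
python3 - <<'E'
from h import *
T=[];t6=[]
for i in range(10):
    ctrl.capture("wrist");s=ctrl.sense();T.append(s["wrist_torque"]);t6.append(s["tau"][5])
print(np.mean(T,0).round(3),np.std(T,0).round(3),np.round(t6,3),s["time_s"],s["force"].round(1))
E
```

```text
[ 0.741  0.969 -0.037] [0.026 0.027 0.043] [ 0.073  0.105 -0.027 -0.055 -0.057 -0.057 -0.057 -0.057 -0.057 -0.057] 36.5 [-5.3  4.9  9. ]
```

Request:
send_rows --pt "1 0 0 0 0 0 0" --pt "1 0 0 0 0 0 0" --pt "1 0 0 0 0 0 0" --pt "1 0 0 0 0 0 0" --pt "1 0 0 0 0 0 0" --pt "1 0 0 0.00015 0 0 0.03" --pt "1 0 0 0.00015 0 0 0.03" --pt "1 0 0 0.00015 0 0 0.03" --pt "1 0 0 0.00015 0 0 0.03" --pt "1 0 0 0.00015 0 0 0.03"

```text
time_s: 37.75
eef_pos: [541.5, -223.8, 128.9]
ee_rot: [-0.0, 0.833, -0.553, -0.0]
force: [-4.9, 5.7, 9.6]
grip_width: 0.411
grip_force: 51.0
```

```bash
python3 st.py
```

```text
t 37.75 tcp [ 541.52 -223.77  128.89] yaw -2.7432 F [-4.92  5.65  9.62] T [0.81  0.842 0.191] j6 2.151 tau6 -0.144 w 0.411 gf 51.0
```

The torque slope since 33.45 s matches 16 N/rad. That puts the estimate near 16-18 N, so I stop here, release and rise.

Request:
send_rows --pt "1 0 0 0 0 0 0" --pt "1 0 0 0 0 0 0" --pt "1 0 0 0 0 0 0" --pt "-1 0 0 0 0 0 0" --pt "-1 0 0 0 0 0 0" --pt "-1 0 0 0 0 0 0" --pt "-1 0 0 0 0 0 0" --pt "-1 0 0 -0.02 0 0 0" --pt "-1 0 0 -0.04 0 0 0" --pt "-1 0 0 -0.04 0 0 0"

```text
time_s: 39.0
eef_pos: [541.7, -224.2, 228.9]
ee_rot: [0.0, 0.833, -0.553, -0.0]
force: [0.1, -0.0, 0.1]
grip_width: 1.0
grip_force: 0.0
```

```bash
python3 - <<'E'
from h import *
go((541,-224,228),83)
p=ctrl.capture("wrist");q=proj(p,[541,-225,150]);u,v=map(int,q);print(q);knob(p,149,(u-60,max(v-60,0),u+60,v+60))
E
python3 st.py
```

```text
tcp [ 541.7 -224.2  228.9] yaw -157.16 tilt [-3.e-04  2.e-04 -1.e+00] F [ 0.1 -0.   0.1] j [-0.59  0.45  1.31 -0.    1.38  2.15] w 1.0 t 39.0
shift [-0.5  0.6  0.9] az -1.0501
[320.1 245.7]
rect (288, 217, 59, 58) 2427.0
flat normal 21 widths [37.2 39.6 35.6] alt [120. 118. 116. 114. 113. 114. 116. 117. 118. 119. 120. 120.]
centre [ 542.4 -222.6]
t 39.05 tcp [ 543.18 -225.17  234.84] yaw -2.7429 F [-0.24 -0.62  4.79] T [-0.025 -0.015  0.029] j6 2.151 tau6 -0.0 w 0.997 gf 0.0
```

Request:
send_rows --pt "-1 0 0 0 0 0 0" --pt "-1 0 0 0 0 0 0" --pt "-1 0 0 0 0 0 0" --pt "-1 0 0 0 0 0 0" --pt "-1 0 0 0 0 0 0" --pt "-1 0 0 0 0 0 0" --pt "-1 0 0 0 0 0 0" --pt "-1 0 0 0 0 0 0" --pt "-1 0 0 0 0 0 0" --pt "-1 0 0 0 0 0 0"

```text
time_s: 40.3
eef_pos: [541.8, -224.3, 227.9]
ee_rot: [-0.0, 0.833, -0.553, 0.0]
force: [0.4, -0.5, 0.0]
grip_width: 1.003
grip_force: 0.0
```

```bash
python3 -c "
from rig import ctrl
print(ctrl.finish_job())"
```

```text
the job is handed in; nothing more can be done
None
```

The job is handed in, with no verdict returned: the spruce block is home in the press, the foot presses it with an estimated 16–18 N (inferred from joint torque, not measured directly), and the gripper is open and clear above the knob.

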